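# Centre the density bottle on the balance pan, then tare

## Robot

A 6-joint arm with a two-finger parallel gripper is mounted at the origin on the work surface. World frame = base frame: x ahead of the robot, y to its left, z up, the work surface at z = 0. Lengths are in m, angles in rad, forces in N, time in s.
With the tool pointing down it reaches from about 0.35 to 0.975 m from the base axis. Payload 4.9 kg.
Tool frame: the origin (TCP) lies at the very end of the fingers, on their centre line; the grasp point (between the pads) lies 19 mm behind it (ctrl.grip_point_offset is the distance from the TCP to the grasp point, in m); z points along the fingers, y is the line along which they close (so a half turn about z gives the same grasp; the last joint's range is limited). The gripper opens to 85 mm and grips with 20 to 120 N. Pads are 22 mm wide; open, the fingers measure 114 mm over their backs; the gripper's body (76 mm by 85 mm) begins 54 mm behind the grasp point. The pads swing forward as they close: fully open they stand 13 mm farther back than shut.
Start: joints at [1.024, 0.053, 1.613, -0, 1.476, -0.119], TCP at [0.259, 0.569, 0.231] pointing down, gripper open.
Joint ranges: [-3.01, 3.01], [-1.01, 2.22], [0.06, 2.58], [-1.02, 4.17], [0.09, 2.62], [-3.14, 3.14]. Speed limits (rad/s): [2.57, 2.57, 3.14, 3.14, 3.14, 3.14].

## Interface

Orientations are given as a rotation vector (axis times angle).
In Python, from station import ctrl gives the robot as it stands.
- The arm moves only by the tool send_rows, never from a script. Its argument "rows" is a list of rows, each a list of 3 entries, a list of its own where there are three numbers: the finger opening in cm, from 0 to 8.54, then the shift along the tool's x, y, z in cm, then the turn about the tool's z in degrees. A call has 1 to 10 rows; each row shifts and turns the commanded pose from where the row before left it, along the tool's axes as they then stand; what a row does not reach is not made up. A row lasts 1/8 s, in which the tool goes at most 62.5 mm and 10.7 degrees, less where a joint would pass 70% of its speed; a pose out of reach is approached as far as the arm can. A call with a gripper value outside its range is refused whole. The fingers move at their own pace and stop on an object; "newtons" is the grip in N (left out, the last holds). Time passes only in rows, so rows that do not move let the fingers close. It gives the time, the measured TCP pose, the force, the opening and the grip force at its end, in the units of the state.
- ctrl.get_obs(): the state, without advancing time (a new reading comes with each control period).
- ctrl.get_image(name): name is "scene" or "top" or "wrist"; returns a dict with "frame" (400x640x3 uint8, red, green, blue), "range_z" (400x640 float32, m along the optical axis (not along the pixel's ray), 0 where there is no reading), "fx", "fy", "cx", "cy" (pixels), "cam_to_world" (4x4, takes a point from camera to world coordinates). Camera axes: x right, y down, z forward; pixel columns grow to the right and rows downward; lengths in m; the calibration is good to about 2 mm. A picture is of the moment at which its call begins.
- ctrl.finish_job(): hands the job in; it is judged then, once.
The state is a dict: "t": time; "q": joint angles; "dq": joint speeds; "effort": joint torques, N m; "tool_pos": TCP position; "tool_rot": TCP orientation; "contact_force": force on the tool from outside, world axes, zero at the start; "wrist_torque": the same for the moment, N m; "opening": finger opening in m; "grip_force": force on a finger pad.
Only numpy, scipy, OpenCV 4.12 (cv2) and the standard library are available. Lean on these libraries where they do the work, as an engineer would, in place of code of your own. Each camera call takes 0.05 s, during which the arm holds its last target. There are 200 camera calls.

## Task

With light taps of the fingertips, nudge the amber density bottle across the balance pan until its whole bulb, seen from above, stands inside the blue ring marked at the middle of the pan. Do not grip, lift, tip or knock it off. Only when it stands there on its own, press the green tare key all the way down and let it come up again, leaving everything else on the bench where it is.

Things in the scene. Friction and masses are not known exactly. Their poses are not given: they have to be found in the camera images.
- density_bottle: Amber glass density bottle with red stopper, 70 g nominal, standing loose on the balance pan, off the middle. Origin: centre of its flat foot; z axis up. Foot 30 mm across, round bulb 42 mm across at its widest, 15 mm above the foot; above that it narrows to a neck 14 mm across from 39 to 50 mm, a lip 19 mm across, and a stopper 17 mm across; 64 mm tall in all.
- bulb_centre (a point): Centre of the density bottle, on its axis 15 mm above the foot, at the level of the bulb's widest part. Pushed slowly at this level or lower the bottle slides (friction on the pan about 0.6); pushed at the neck or stopper it tips over.
- pan_centre (a point): Centre of the upper face of the balance's flat round steel pan, 80 mm above the bench. The pan is 100 mm across and 6 mm thick, without a rim, and does not sink under load; a blue printed ring around this point has an inside diameter of 56 mm and an outside one of 61 mm. The white housing around it is 60 mm high.
- balance: White laboratory balance, 240 mm deep (x) by 190 mm wide (y), heavy and fixed to the bench. Origin on the bench under the middle of the housing; its x axis points from the low key console (front, 38 mm high) to the pan (back): the pan's centre is at x = +30 mm, the tare key at x = -88, y = -60 mm. It may stand turned by up to 0.5 rad.
- tare (a joint): Green tare key, a round spring push key 22 mm across in a grey collar on the balance's front console. Value in m: 0 up, grows as it is pressed straight down, 0.005 fully down (takes about 4 N). It springs back up.
- tare_top (a point): Centre of the tare key's upper face, about 55 mm above the bench when up; moves with the key.
- crucible_a: Bystander: white porcelain crucible with lid, 42 mm across, 44 mm tall, beside the balance. Origin under its foot.
- crucible_b: Bystander: second white porcelain crucible with lid, same size. Origin under its foot.
- weight: Bystander: brass calibration weight, 28 mm across, 44 mm tall, beside the balance. Origin under its foot.
- vial: Bystander: small green glass vial with white cap, 28 mm across, 55 mm tall, beside the balance. Origin under its foot.
- reagent: Bystander: amber reagent bottle with black cap, 44 mm across, 85 mm tall, behind the balance. Origin under its foot.
- mug: Bystander: white plastic mug, 80 mm across, 95 mm tall, to the left. Origin under its foot.
Things that resemble listed ones, but are neither listed nor needed, are in the scene too. Leave any pink or purple look-alike of the density_bottle alone.

How it is judged:
On the way, in this order (a step that is already met when the one before it is completed fails the run):
1. the bottle stands upright and at rest inside the ring, untouched, the key still up (horizontal distance between bulb_centre and pan_centre below 0.007 m and angle between density_bottle's own z axis and vertical below 0.06 rad and z of bulb_centre in the frame of pan_centre between 0.011 and 0.019 m and linear speed of density_bottle below 0.01 m/s and contact force between each of the arm, the fingers and density_bottle below 0.05 N and value of joint tare below 0.0015 m), for 0.3 s.
2. the tare key is pressed down (value of joint tare above 0.0038 m and horizontal distance between bulb_centre and pan_centre below 0.007 m), for 0.05 s.
At the end, for the whole second after the job is handed in: The bottle stands upright and still on the pan, its axis within 7 mm of the pan's centre (bulb inside the ring); the tare key has been pressed after that and is up again; the bystanders stand within 15 mm of where they were (horizontal distance between bulb_centre and pan_centre below 0.007 m and angle between density_bottle's own z axis and vertical below 0.06 rad and z of bulb_centre in the frame of pan_centre between 0.011 and 0.019 m and linear speed of density_bottle below 0.01 m/s and angular speed of density_bottle below 0.2 rad/s and value of joint tare below 0.0015 m and distance of each of crucible_a, crucible_b, weight, vial, reagent, mug from where it was at the start of the episode below 0.015 m and angle between each of crucible_a, crucible_b, weight, vial, reagent, mug's own z axis and vertical below 0.1 rad); the robot touches nothing.
It fails at once if the bottle is tipped by more than 20 degrees (angle between density_bottle's own z axis and vertical above 0.35 rad).
It fails at once if the bottle is lifted off the pan or leaves it (z of bulb_centre in the frame of pan_centre above 0.0225 m or z of bulb_centre in the frame of pan_centre below 0.005 m).
It fails at once if the bottle is struck or squeezed with more than 4 N (contact force between any of the arm, the fingers and density_bottle above 4 N).
It fails at once if the tare key is pressed while the bottle is outside the ring (value of joint tare above 0.002 m and horizontal distance between bulb_centre and pan_centre above 0.007 m).
It fails at once if a bystander is shifted or knocked over (distance of any of crucible_a, crucible_b, weight, vial, reagent, mug from where it was at the start of the episode above 0.015 m or angle between any of crucible_a, crucible_b, weight, vial, reagent, mug's own z axis and vertical above 0.3 rad).
It also fails if it takes over 48 s, if anything falls off the work surface, if the arm or the gripper's body presses on something with over 40 N, if the wrist force passes 120 N, or if a joint passes its speed limit or range.

## Working session

There is one attempt and no reset: what is moved stays moved. The work goes in short steps, Python scripts to look and compute and a tool call to move; the robot and the scene stay as the last step left them, time stands still between calls to the robot, and variables do not carry over. Pictures are saved under pics/ and viewed, at most 10 in all, crops included, and the job is handed in when it is done.

Besides the shell and the picture viewer there is one more tool, called after "Request:" as name(argument=value, ...), one argument or row to a line, values as JSON. send_rows: Moves the arm, as the interface text tells. Its arguments: {"type":"object","properties":{"rows":{"type":"array","items":{"type":"array"}},"newtons":{"type":"number"}},"required":["rows"]}

```bash
mkdir -p pics
cat > h.py <<'E'
import numpy as np, cv2, pickle
from station import ctrl
def snap(n,tag):
    im=ctrl.get_image(n); pickle.dump(im,open(f'pics/{tag}.pkl','wb'))
    cv2.imwrite(f'pics/{tag}.png',im['frame'][:,:,::-1]); return im
def P(im,u,v,z=None):
    """pixel -> world, by range or by known height z"""
    K=np.array([(u-im['cx'])/im['fx'],(v-im['cy'])/im['fy'],1.]); T=im['cam_to_world']
    if z is None: return (T@np.r_[K*im['range_z'][int(v),int(u)],1])[:3]
    d=T[:3,:3]@K; return T[:3,3]+d*(z-T[2,3])/d[2]
E
python3 - <<'E'
from h import *
snap('top','t0');snap('scene','s0')
o=ctrl.get_obs();print({k:np.round(o[k],3) for k in('t','tool_pos','tool_rot','opening')})
E
```

```text
{'t': np.float64(0.1), 'tool_pos': array([0.259, 0.568, 0.23 ]), 'tool_rot': array([-6.670e-01, -3.069e+00,  3.000e-03]), 'opening': np.float64(0.085)}
```

View pics/t0.png

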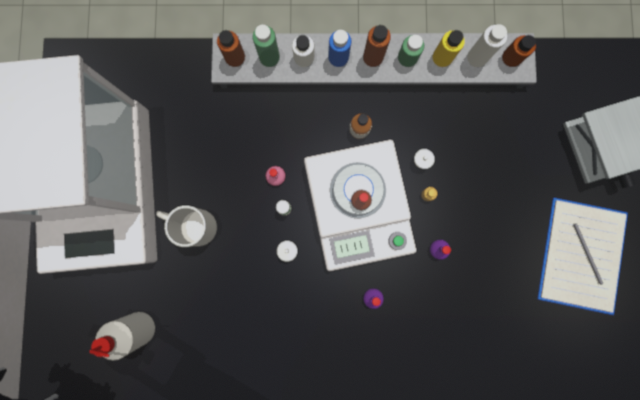

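View pics/s0.png

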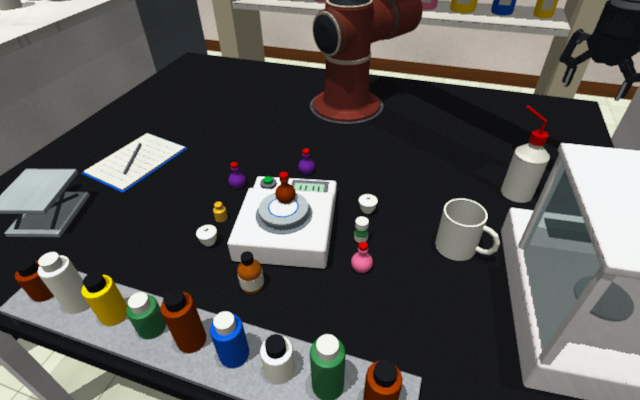

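Top view: the candidates are amber with red stopper on the pan (361,200), pink look-alike (276,176), purple ones (441,250) and (374,298), and the black-capped reagent (361,125). I choose (361,200). The key is at (398,240) and the ring is around (359,188). Next is a close crop.

Run:
```python
from h import *
im=pickle.load(open('pics/t0.pkl','rb'))
c=im['frame'][130:280,260:460,::-1]
cv2.imwrite('pics/t0c.png',cv2.resize(c,None,fx=4,fy=4,interpolation=cv2.INTER_CUBIC))
print(im['fx'],im['cx'],im['cy'],np.round(im['cam_to_world'],3))
for n,u,v in [('key',398,240),('stop',364,197),('panL',337,189),('panR',381,189),('house',320,165),('pan',355,175)]: print(n,np.round(P(im,u,v),4))
```

```text
428.58002593976937 314.4112100756268 198.6541757714875 [[ 0.005 -0.995  0.099  0.486]
 [-1.    -0.004  0.011  0.116]
 [-0.01  -0.099 -0.995  0.933]
 [ 0.     0.     0.     1.   ]]
key [ 0.4894 -0.0446  0.0563]
stop [0.5677 0.0333 0.1456]
panL [0.5903 0.0804 0.0808]
panR [ 0.5908 -0.0077  0.08  ]
house [0.6428 0.1146 0.059 ]
pan [0.6185 0.0444 0.0826]
```

View pics/t0c.png

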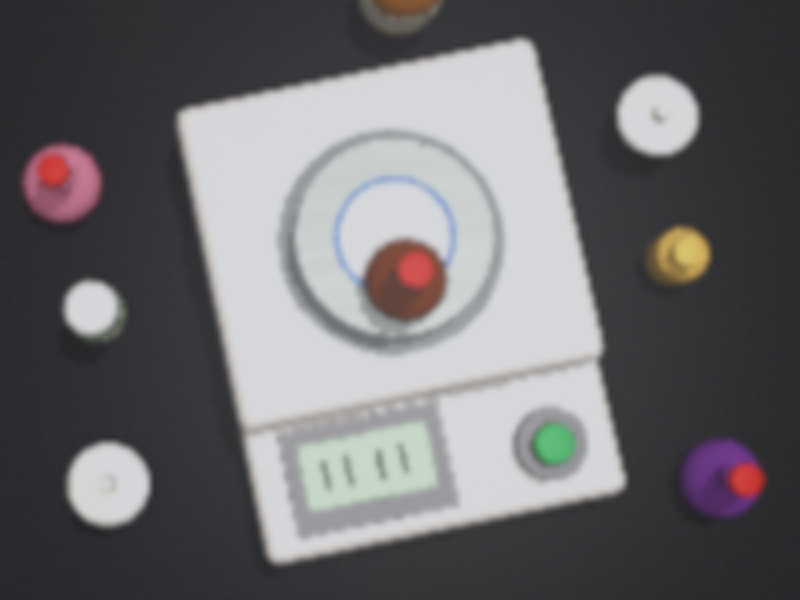

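```bash
cat >> h.py <<'E'
def rep(pan,bot,key=None):
    d=pan-bot; print('pan',np.round(pan,4),'bottle',np.round(bot,4),'to go mm',np.round(d[:2]*1e3,1),'dist',round(np.hypot(*d[:2])*1e3,1),'dir deg',round(np.degrees(np.arctan2(d[1],d[0])),1))
E
python3 - <<'E'
from h import *
im=pickle.load(open('pics/t0.pkl','rb'))
g=lambda x,y,z:P(im,260+(x+.5)/4-.5,130+(y+.5)/4-.5,z)
pan=g(395.5,236,.08);bot=g(405,280,.095);key=g(554,443,.055)
rep(pan,bot);print('stopper',g(416,268,.144),'key',key)
d=key-pan;print('len',np.hypot(*d[:2]),'yaw',np.degrees(np.arctan2(d[1],d[0])-np.arctan2(-60,-118)))
for n,x,y,z in[('crA',108,484,.044),('crB',657,115,.044),('w',690,250,.044),('vial',92,308,.055),('purp',722,478,.015),('purptop',746,480,.064),('pur2',(374-260)*4,(298-130)*4,.015)]:print(n,np.round(g(x,y,z),3))
o=ctrl.get_obs()
from scipy.spatial.transform import Rotation as R
print(R.from_rotvec(o['tool_rot']).as_matrix().round(3))
E
```

```text
pan [0.5913 0.0373 0.08  ] bottle [0.5678 0.0341 0.095 ] to go mm [23.6  3.2] dist 23.8 dir deg 7.6
stopper [0.56859298 0.03382045 0.144     ] key [ 0.48862952 -0.04507798  0.055     ]
len 0.13166961671851665 yaw 11.776116908541185
crA [0.466 0.183 0.044]
crB [ 0.66  -0.103  0.044]
w [ 0.589 -0.119  0.044]
vial [0.557 0.191 0.055]
purp [ 0.471 -0.141  0.015]
purptop [ 0.471 -0.139  0.064]
pur2 [0.369 0.001 0.015]
[[-0.91   0.415 -0.001]
 [ 0.415  0.91  -0.002]
 [ 0.    -0.002 -1.   ]]
```

Request:
send_rows(
  rows=[
    [2.2,[0,0,-4],0],
    [2.2,[0,0,-4],0],
    [2.2,[0,0,-3],0],
    [2.2,[-3.7,-3.1,0],0],
    [2.2,[-3.7,-3.1,0],0],
    [2.2,[-3.7,-3.1,0],0],
    [2.2,[-3.7,-3.1,0],0],
    [2.2,[-3.7,-3.1,0],0],
    [2.2,[-3.7,-3.1,0],0],
    [2.2,[-3.7,-3.1,0],0],
  ],
)

```text
t: 1.35
tool_pos: [0.4051, 0.2622, 0.3408]
tool_rot: [-0.666, -3.07, 0.0]
contact_force: [-0.0, -0.1, -0.2]
opening: 0.0217
grip_force: 0.0
```

```bash
cat >> h.py <<'E'
from scipy.spatial.transform import Rotation as R
def go(x,y,z,ang):
    """shift in tool axes (cm) and turn (deg, about tool z) from here to the target; ang: world heading of tool x"""
    o=ctrl.get_obs();M=R.from_rotvec(o['tool_rot']).as_matrix();h=np.degrees(np.arctan2(M[1,0],M[0,0]))
    s=M.T@(np.array([x,y,z])-o['tool_pos'])*100
    print('t',round(float(o['t']),2),'pos',np.round(o['tool_pos'],4),'head',round(h,1),'tilt',M[:,2].round(3),'shift cm',s.round(2),'turn',round(-((ang-h+180)%360-180),1),'open',round(float(o['opening']),4),'F',np.round(o['contact_force'],2))
E
python3 -c "
from h import *
go(.516,.027,.2,187.6)"
```

```text
t 1.35 pos [0.4051 0.2622 0.3408] head 155.5 tilt [-0. -0. -1.] shift cm [-19.85 -16.8   14.08] turn -32.1 open 0.0217 F [-0.03 -0.09 -0.25]
```

Request:
send_rows(
  rows=[
    [2.2,[-3.9,-3.3,2],0],
    [2.2,[-3.9,-3.3,2],0],
    [2.2,[-3.9,-3.3,2],0],
    [2.2,[-3.9,-3.3,2],0],
    [2.2,[-3.9,-3.3,2],0],
    [2.2,[0,0,1],-8],
    [2.2,[0,0,1],-8],
    [2.2,[0,0,1],-8],
    [2.2,[0,0,1],-8],
    [2.2,[0,0,0],0],
  ],
)

```text
t: 2.6
tool_pos: [0.513, 0.0328, 0.1998]
tool_rot: [0.202, -3.132, -0.001]
contact_force: [0.4, 0.1, 0.4]
opening: 0.0221
grip_force: 0.0
```

```bash
python3 -c "
from h import *
go(.516,.0273,.087,187.6)
snap('wrist','w1')"
```

```text
t 2.6 pos [0.513  0.0328 0.1998] head -172.6 tilt [-0.003  0.    -1.   ] shift cm [-0.26 -0.59 11.28] turn -0.2 open 0.0221 F [0.43 0.14 0.36]
```

View pics/w1.png

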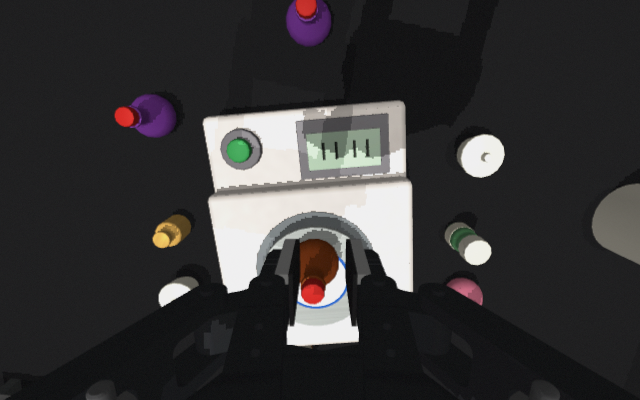

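The wrist view shows the bottle bulb at (318,258) and its stopper at (313,291) ahead of the fingers, the ring at (317,285) and the key at (239,150). The surroundings are clear, so I'll descend on the near side of the bottle.

Request:
send_rows(
  rows=[
    [2.2,[0.2,-0.3,3],0],
    [2.2,[0,-0.3,3],0],
    [2.2,[0,0,2.5],0],
    [2.2,[0,0,1.5],0],
    [2.2,[0,0,1.2],0],
    [2.2,[0,0,0],0],
    [2.2,[0,0,0],0],
  ],
)

```text
t: 3.52
tool_pos: [0.5134, 0.0265, 0.0903]
tool_rot: [-0.205, 3.133, -0.0]
contact_force: [-0.2, 0.6, -0.3]
opening: 0.0219
grip_force: 0.0
```

```bash
python3 -c "
from h import *
go(.5913-.0295*.991,.0373-.0295*.132,.087,187.6)
im=snap('wrist','w2');snap('scene','s2')
cv2.imwrite('pics/w2s.png',np.hstack([im['frame'][100:400,120:520,::-1],cv2.resize(ctrl.get_image('scene')['frame'][160:280,200:360,::-1],(400,300))]))
print(im['cam_to_world'].round(3))"
```

```text
t 3.52 pos [0.5134 0.0265 0.0903] head -172.5 tilt [ 0.002 -0.    -1.   ] shift cm [-4.91  0.05  0.34] turn -0.1 open 0.0219 F [-0.17  0.61 -0.31]
[[-0.13   0.954  0.269  0.445]
 [ 0.991  0.126  0.035  0.017]
 [-0.001  0.271 -0.963  0.233]
 [ 0.     0.     0.     1.   ]]
```

View pics/w2s.png

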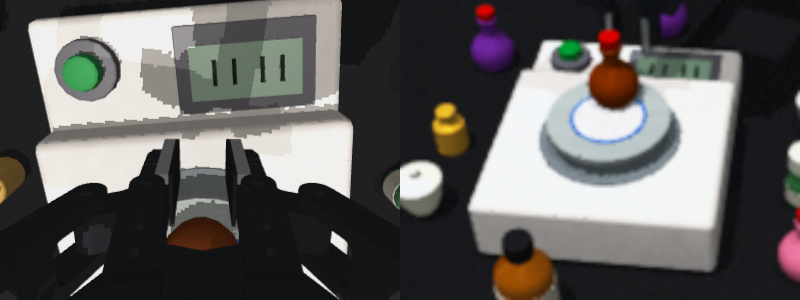

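Left is the wrist view: fingertips at (170,165) and (232,165), with the bulb (203,235) ahead of the gap. Right is the scene: the bottle at (612,78) is untouched on the near edge of the pan. I'll push gently and stop short.

Request:
send_rows(
  rows=[
    [2.2,[-0.5,0,0.2],0],
    [2.2,[-0.6,0,0.15],0],
    [2.2,[-0.5,0,0],0],
    [2.2,[-0.25,0,0],0],
    [2.2,[-0.2,0,0],0],
    [2.2,[-0.2,0,0],0],
    [2.2,[-0.2,0,0],0],
    [2.2,[-0.2,0,0],0],
    [2.2,[-0.2,0,0],0],
    [2.2,[0,0,0],0],
  ],
)

```text
t: 4.92
tool_pos: [0.5411, 0.0302, 0.0858]
tool_rot: [-0.205, 3.135, -0.0]
contact_force: [-0.2, 0.9, -0.5]
opening: 0.0221
grip_force: 0.0
```

```bash
python3 -c "
from h import *
go(.5913-.0295*.991,.0373-.0295*.132,.087,187.6)"
```

```text
t 4.92 pos [0.5411 0.0302 0.0858] head -172.5 tilt [ 0. -0. -1.] shift cm [-2.12  0.04 -0.12] turn -0.1 open 0.0221 F [-0.21  0.92 -0.54]
```

Request:
send_rows(
  rows=[
    [2.2,[-0.2,0,0],0],
    [2.2,[-0.2,0,0],0],
    [2.2,[-0.2,0,0],0],
    [2.2,[-0.2,0,0],0],
    [2.2,[-0.2,0,0],0],
    [2.2,[-0.2,0,0],0],
    [2.2,[-0.2,0,0],0],
    [2.2,[-0.2,0,0],0],
    [2.2,[0,0,0],0],
  ],
)

```text
t: 6.05
tool_pos: [0.557, 0.0323, 0.0858]
tool_rot: [-0.205, 3.135, 0.0]
contact_force: [0.7, 0.4, 0.8]
opening: 0.0224
grip_force: 0.0
```

```bash
python3 -c "
from h import *
go(.5913-.0295*.991,.0373-.0295*.132,.087,187.6)
a=snap('scene','s3')['frame'][160:260,220:340,::-1];b=snap('top','t3')['frame'][130:280,260:460,::-1]
cv2.imwrite('pics/m3.png',np.hstack([cv2.resize(a,(400,333),interpolation=2),cv2.resize(b[30:130,40:160],(400,333),interpolation=2)]))"
```

```text
t 6.05 pos [0.557  0.0323 0.0858] head -172.5 tilt [ 0.  0. -1.] shift cm [-0.52  0.04 -0.12] turn -0.1 open 0.0224 F [0.69 0.4  0.78]
```

View pics/m3.png

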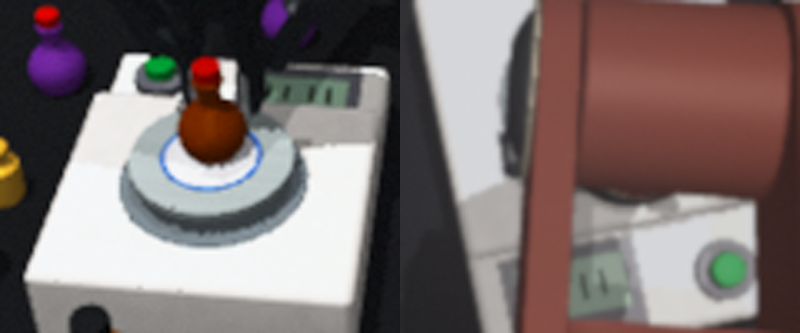

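Scene crop on the left: the bottle is upright with its bulb centre at about (212,131), and the ring edges are at left (160,157), bottom (212,190) and right (264,155). The top view is blocked by the arm.

```bash
python3 -c "
from h import *
from scipy.optimize import least_squares as L
im=pickle.load(open('pics/s3.pkl','rb'));f=im['frame'].astype(int)
s=np.argwhere((f[...,2]-f[...,0]>40)&(f[...,2]>90));s=s[(s[:,0]>190)&(s[:,0]<225)&(s[:,1]>262)&(s[:,1]<305)]
q=np.array([P(im,u,v,.08) for v,u in s])
r=L(lambda c:np.hypot(q[:,0]-c[0],q[:,1]-c[1])-.0293,[.59,.037],loss='soft_l1',f_scale=.001)
print(len(s),r.x,np.abs(r.fun).mean())
b=(f[...,0]-f[...,2]>40)&(f[...,0]>f[...,1]+30);b[:184]=0;b[213:]=0;b[:,:260]=0;b[:,305:]=0
v,u=np.nonzero(b);print('bulb box',u.min(),u.max(),v.min(),v.max())
rad=(u.max()-u.min()+1)/2;uc=(u.min()+u.max())/2;vc=v.max()+.5-rad
bot=P(im,uc,vc,.095);print(rad,uc,vc);rep(np.r_[r.x,.08],bot)
"
```

```text
103 [0.59164019 0.03716292] 0.0011391338665884272
bulb box 274 293 184 208
10.0 283.5 198.5
pan [0.5916 0.0372 0.08  ] bottle [0.585 0.037 0.095] to go mm [6.7 0.1] dist 6.7 dir deg 1.1
```

Both cameras agree on the pan centre (0.5915, 0.037). The bottle still has about 6 mm to go, so I'll push that far and back away.

Request:
send_rows(
  rows=[
    [2.2,[-0.2,0,0],0],
    [2.2,[-0.2,0,0],0],
    [2.2,[-0.15,0,0],0],
    [2.2,[0,0,0],0],
    [2.2,[0.2,0,0],0],
    [2.2,[0.6,0,0],0],
    [2.2,[1.5,0,0],0],
    [2.2,[2,0,0],0],
    [2.2,[0,0,-3],0],
    [2.2,[0,0,-4],0],
  ],
)

```text
t: 7.4
tool_pos: [0.5172, 0.0274, 0.1549]
tool_rot: [0.205, -3.131, -0.001]
contact_force: [0.9, -1.6, 0.6]
opening: 0.022
grip_force: 0.0
```

Request:
send_rows(
  rows=[
    [0,[3,3,-3],0],
    [0,[4,4,-2],0],
    [0,[2,3,0],0],
    [0,[0,0,0],0],
    [0,[0,0,0],0],
  ],
)

```text
t: 8.02
tool_pos: [0.4171, 0.1145, 0.2055]
tool_rot: [-0.205, 3.135, -0.001]
contact_force: [1.6, -0.3, -0.2]
opening: 0.0
grip_force: 0.0
```

```bash
python3 -c "
from h import *
go(.4886,-.0451,.075,187.6)
a=snap('scene','s4')['frame'][160:260,220:340,::-1];b=snap('top','t4')['frame'][155:230,320:410,::-1]
cv2.imwrite('pics/m4.png',np.hstack([cv2.resize(a,(400,333),interpolation=2),cv2.resize(b,(400,333),interpolation=2)]))"
```

```text
t 8.03 pos [0.4171 0.1145 0.2055] head -172.5 tilt [ 0. -0. -1.] shift cm [ -5.01 -16.75  13.06] turn -0.1 open 0.0 F [ 1.64 -0.32 -0.18]
```

View pics/m4.png

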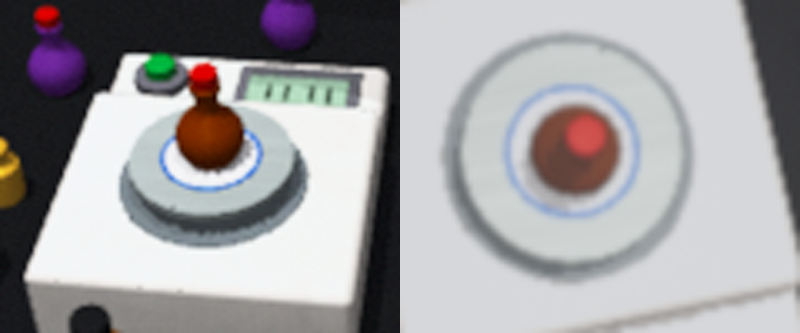

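Top crop on the right: ring centre is at (572,151) and bulb at (575,150), all white around it inside the ring. The bottle stands upright.

```bash
python3 -c "
from h import *
im=pickle.load(open('pics/t4.pkl','rb'))
g=lambda x,y,z:P(im,320+(x+.5)/4.444-.5,155+(y+.5)/4.44-.5,z)
rep(g(172,151,.08),g(175,150,.095))
im=pickle.load(open('pics/s4.pkl','rb'));f=im['frame'].astype(int)
b=(f[...,0]-f[...,2]>40)&(f[...,0]>f[...,1]+30);b[:186]=0;b[215:]=0;b[:,:260]=0;b[:,305:]=0
v,u=np.nonzero(b);rad=(u.max()-u.min()+1)/2
rep(np.r_[.5916,.0372,.08],P(im,(u.min()+u.max())/2,v.max()+.5-rad,.095))
f=pickle.load(open('pics/t4.pkl','rb'));h=f['frame'].astype(int);k=(h[...,1]-h[...,0]>60);k[:220]=0;k[260:]=0;k[:,:385]=0;k[:,412:]=0
v,u=np.nonzero(k);print('key',len(u),u.mean(),v.mean(),P(f,u.mean(),v.mean(),.055),P(f,u.mean(),v.mean()))
"
```

```text
pan [0.5914 0.0377 0.08  ] bottle [0.59   0.0377 0.095 ] to go mm [ 1.4 -0.1] dist 1.4 dir deg -2.1
pan [0.5916 0.0372 0.08  ] bottle [0.5884 0.0363 0.095 ] to go mm [3.2 0.9] dist 3.3 dir deg 15.3
key 72 398.1111111111111 240.5 [ 0.48837608 -0.04504621  0.055     ] [ 0.48837174 -0.0447291   0.05672725]
```

The bottle is centred within about 1.4–3.3 mm, against a 7 mm limit. Now the key at (0.488, -0.045).

Request:
send_rows(
  rows=[
    [0,[-1,-3.35,0],0],
    [0,[-1,-3.35,0],0],
    [0,[-1,-3.35,0],0],
    [0,[-1,-3.35,0],0],
    [0,[-1,-3.35,0],0],
    [0,[0,0,4],0],
    [0,[0,0,4],0],
    [0,[0,0,3.5],0],
    [0,[0,0,0],0],
    [0,[0,0,0],0],
  ],
)

```text
t: 9.38
tool_pos: [0.4897, -0.0454, 0.092]
tool_rot: [-0.204, 3.134, -0.001]
contact_force: [0.7, -0.3, 0.6]
opening: -0.0003
grip_force: 0.0
```

```bash
python3 -c "
from h import *
go(.4884,-.045,.0495,187.6)"
```

```text
t 9.38 pos [ 0.4897 -0.0454  0.092 ] head -172.6 tilt [ 0.001 -0.    -1.   ] shift cm [0.13 0.06 4.25] turn -0.2 open -0.0003 F [ 0.69 -0.27  0.57]
```

Request:
send_rows(
  rows=[
    [0,[0.1,0,1.5],0],
    [0,[0,0,1.2],0],
    [0,[0,0,0.5],0],
    [0,[0,0,0.3],0],
    [0,[0,0,0.2],0],
    [0,[0,0,0.2],0],
    [0,[0,0,0.2],0],
    [0,[0,0,0.2],0],
    [0,[0,0,0],0],
  ],
)

```text
t: 10.5
tool_pos: [0.488, -0.0448, 0.0498]
tool_rot: [0.205, -3.134, -0.0]
contact_force: [-8.0, 1.3, 15.3]
opening: -0.0
grip_force: 7.4
```

```bash
python3 -c "
from h import *
f=pickle.load(open('pics/t4.pkl','rb'))
for u in range(384,412): print(u,np.round(P(f,u,240)[2]*1e3,1),end=' | ')
print(); 
for v in range(228,256): print(v,np.round(P(f,398,v)[2]*1e3,1),end=' | ')"
```

```text
384 36.8 | 385 38.2 | 386 36.1 | 387 37.1 | 388 43.8 | 389 46.0 | 390 45.1 | 391 45.0 | 392 46.6 | 393 50.7 | 394 56.0 | 395 54.8 | 396 53.9 | 397 56.5 | 398 56.8 | 399 54.5 | 400 53.5 | 401 54.3 | 402 56.0 | 403 52.5 | 404 46.7 | 405 46.6 | 406 48.7 | 407 38.4 | 408 40.5 | 409 35.7 | 410 38.0 | 411 35.7 | 
228 35.8 | 229 34.2 | 230 37.9 | 231 39.7 | 232 48.1 | 233 45.5 | 234 45.9 | 235 46.8 | 236 54.9 | 237 57.3 | 238 56.6 | 239 53.5 | 240 56.8 | 241 57.7 | 242 57.8 | 243 54.6 | 244 56.3 | 245 55.5 | 246 46.6 | 247 45.7 | 248 45.0 | 249 45.8 | 250 38.9 | 251 38.0 | 252 38.4 | 253 37.0 | 254 36.7 | 255 36.3 |
```

The collar is at 46 mm and the key top at 55 mm, so a stop at 49.8 mm is the key fully down. I'll release it and check.

Request:
send_rows(
  rows=[
    [0,[0,0,-0.3],0],
    [0,[0,0,-0.7],0],
    [0,[0,0,-3],0],
    [0,[0,0,-5],0],
    [0,[0,0,-5],0],
    [0,[5,0,0],0],
    [0,[5,0,0],0],
    [0,[0,5,0],0],
    [0,[0,0,0],0],
    [0,[0,0,0],0],
  ],
)

```text
t: 11.75
tool_pos: [0.3824, -0.0084, 0.1879]
tool_rot: [-0.206, 3.134, -0.001]
contact_force: [0.4, -1.0, 0.5]
opening: 0.0002
grip_force: 0.0
```

```bash
python3 -c "
from h import *
go(.4884,-.045,.0495,187.6)
f=snap('top','t5');print('key z',np.median([P(f,u,v)[2] for u in range(395,402) for v in range(238,245)]))
cv2.imwrite('pics/m5.png',cv2.resize(f['frame'][100:320,240:480,::-1],None,fx=2.5,fy=2.5,interpolation=2))"
```

```text
t 11.75 pos [ 0.3824 -0.0084  0.1879] head -172.5 tilt [ 0.001 -0.001 -1.   ] shift cm [-10.03  -5.01  13.85] turn -0.1 open 0.0002 F [ 0.45 -1.05  0.54]
key z 0.05544398651468818
```

View pics/m5.png

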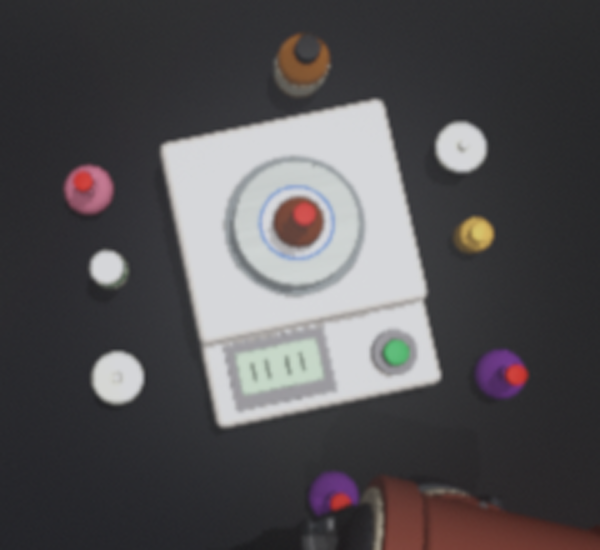

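The bottle at (298,222) is centred in the ring, the key at (397,352) is up again at 55 mm, and the bystanders are in place. The gripper hangs clear at z 0.19.

```bash
python3 -c "
from station import ctrl
print(ctrl.finish_job())"
```

```text
the job is handed in; nothing more can be done
None
```

I nudged the amber bottle into the ring (about 1.4–3.3 mm off centre, limit 7 mm), pressed the tare key fully and let it come back up, then handed the job in; no verdict came back.

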